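Turn the paint-pot flags of the two mixed tubs

ROBOT

A 7-joint arm with a two-finger parallel gripper is mounted at the origin on the work surface. World frame = base frame: x ahead of the robot, y to its left, z up, the work surface at z = 0. Lengths are in m, angles in rad, forces in N, time in s.
With the tool pointing down it reaches from about 0.4 to 0.925 m from the base axis. Payload 5.6 kg.
Tool frame: the origin (TCP) lies at the very end of the fingers, on their centre line; the grasp point (between the pads) lies 19 mm behind it (robot.grasp_offset is the distance from the TCP to the grasp point, in m); z points along the fingers, y is the direction in which the jaws open and shut (so a half turn about z gives the same grasp; the last joint's range is limited). The gripper opens to 85 mm and grips with 20 to 120 N. Pads are 22 mm wide; open, the fingers measure 114 mm over their backs; the gripper's body (76 mm by 85 mm) begins 54 mm behind the grasp point. The pads swing forward as they close: fully open they stand 13 mm farther back than shut.
Start: joints at [1.207, 0.468, -0.012, 1.603, 0.006, 1.071, -0.056], TCP at [0.205, -0.617, 0.231] pointing down, gripper open.
Joint ranges: [-2.53, 2.53], [-0.31, 2.02], [-1.57, 1.55], [0.28, 2.44], [-1.29, 4.43], [0.15, 1.84], [-2.92, 2.92]. Speed limits (rad/s): [2.57, 2.57, 3.14, 3.14, 3.14, 3.14, 3.14].

INTERFACE

Orientations are given as a unit quaternion [x, y, z, w].
In Python, from cell import monitor, eyes, robot gives the robot as it stands.
- The arm moves only by the shell command python3 -m jog 'ROWS' [FORCE]. ROWS is JSON, a list of rows, each a list of 7 numbers: the shift along the tool's x, y, z as a fraction of full scale, then the turn, a rotation vector about the tool's x, y, z as a fraction of full scale, then the opening in per cent of the stroke, from 0 (shut) to 100 (fully open). A call has 1 to 20 rows; each row is the pose to reach, as a shift and turn from the pose measured when the call began, along the tool's axes at that moment, turning the shorter way round; what a row does not reach only later rows make up. Full scale, the value 1, is 0.5 m for a shift and 180 degrees for a turn. A row lasts 1/8 s, in which the tool goes at most 62.5 mm and 10.7 degrees, less where a joint would pass 70% of its speed; a pose out of reach is approached as far as the arm can. A call with a number of a shift or a turn outside -1 to 1 is refused whole. A call with a gripper value outside its range is refused whole. The fingers move at their own pace and stop on an object; FORCE is the grip in N (left out, the last holds). Time passes only in rows, so rows that repeat a pose let the fingers close. It gives the time, the measured TCP pose, the force and the opening at its end, in the units of the state.
- monitor.get_state(): the state, without advancing time (a new reading comes with each control period).
- eyes.grab_frame(name): name is "side" or "top"; returns a dict with "pixels" (400x640x3 uint8, red, green, blue), "vertical_fov" (degrees; the focal length in pixels is half the picture's height over the tangent of half this angle, whatever the lens; pixels are square), "cx", "cy" (the principal point, pixels), "k1" (the pictures are not rectified: a ray, as slopes to the right and down, at radius r is drawn at 1 + k1 r^2 times it, then the intrinsics apply), "cam_to_world" (4x4, takes a point from camera to world coordinates). Camera axes: x right, y down, z forward; pixel columns grow to the right and rows downward; lengths in m; the calibration is good to about 2 mm. A picture is of the moment at which its call begins. There is no depth.
- robot.sign_off(): hands the job in, once; it reports no verdict.
The state is a dict: "t": time; "qpos": joint angles; "joint_velocities": joint speeds; "effort": joint torques, N m; "eef_pos": TCP position; "ee_rot": TCP orientation; "force": force on the tool from outside, world axes, zero at the start; "moment": the same for the moment, N m; "gripper_width": opening from 0.0 (shut) to 1.0 (fully open).
Only numpy, scipy, OpenCV 4.12 (cv2) and the standard library are available. Lean on these libraries where they do the work, as an engineer would, in place of code of your own. Each camera call takes 0.05 s, during which the arm holds its last target. There are 200 camera calls.

TASK

The paint in the two low wide tubs has been mixed: turn over the hinged wooden flag in front of each of these tubs, gently pushing it up and over its pivot with a fingertip until it lies flat on the far side with its ringed face up. Do not grip the flags or slap them over. Leave the flag in front of the tall jar as it is, and leave the pots and everything else standing where they are.

Things in the scene. Friction and masses are not known exactly. Their poses are not given: they have to be found in the camera images.
- stand_left: Fixed dark wooden flag stand, left one (largest y) of three alike in a row. Foot 74 x 96 x 12 mm; two upright cheeks 24 mm wide, 96 mm high, outer faces 90 mm apart. Origin at the foot's underside centre on the table; z up, x away from the robot and square to the hinge, y along the hinge. The pot that its flag belongs to stands behind it, on its x axis about 175 mm beyond the hinge
- stand_middle: The middle flag stand, same as stand_left
- stand_right: The right flag stand (smallest y), same as stand_left
- hinge_left (a point): Middle of the hinge line of the left flag, 85 mm above the table; axes as its stand. A rest bar lies under the flag, 25 mm to either side of the hinge line; beyond it the flag overhangs freely, with 81 mm of air from its underside down to the table
- flag_left (a joint): Angle of the left flag: 0 lies level towards the robot (stop), 1.57 upright, 3.14 lies level on the far side (stop), ringed face up. It starts at 0 to 0.12. The hinge is stiff: the flag stays wherever it is left and must be pushed all the way; 0.3 to 1 N at its free edge moves it
- edge_left (a point): Middle of the left flag's free edge, 100 mm from the hinge line. The flag is a light wooden board 8 mm thick, 66 mm wide along the hinge, from 8 to 100 mm from the hinge line, its mid-thickness on the hinge line; plain on the face first up, three flush rings (52 mm across) on the other. At joint 0 the point's x points from edge to hinge, z up; it turns with the flag
- hinge_middle (a point): Middle of the hinge line of the middle flag, 85 mm above the table; axes as its stand.
- flag_middle (a joint): Angle of the middle flag, same as flag_left
- edge_middle (a point): Middle of the free edge of the middle flag, same as edge_left
- hinge_right (a point): Middle of the hinge line of the right flag, 85 mm above the table; axes as its stand.
- flag_right (a joint): Angle of the right flag, same as flag_left
- edge_right (a point): Middle of the free edge of the right flag, same as edge_left
- tub_a: Low wide white tub with lid, 90 mm diameter, 70 mm high, upright; one of two alike. Origin at the centre of its underside. Stands behind one of the three flag stands
- tub_b: Low wide white tub with lid, 90 mm diameter, 70 mm high, upright; one of two alike. Origin at the centre of its underside. Stands behind one of the three flag stands
- tall_jar: Tall narrow white jar with lid, 72 mm diameter, 150 mm high, upright. Origin at the centre of its underside. Stands behind one of the three flag stands
- small_jar_a: Small amber glass jar, 40 mm diameter, 45 mm high, between two stands; origin at its underside. To be left alone
- small_jar_b: Small clear glass jar, 40 mm diameter, 45 mm high, between two stands; origin at its underside. To be left alone
- tape_roll: Cardboard ring lying flat, 64 mm diameter, 24 mm high; origin at its underside. To be left alone
- palette_knife: Palette knife lying on the table at the left, about 200 mm long. To be left alone
- scrap_brush: Brush lying on the table at the right, about 180 mm long. To be left alone

How it is judged:
At the end, for the whole second after the job is handed in: The flags of both tubs lie on the far side within 0.14 rad (8 degrees) of flat and at rest; the tall jar's flag has its edge within 12 mm of where it was; the pots and the other loose things are within 20 mm of where they were (((y of tall_jar in the frame of stand_left between -0.07 and 0.07 m and distance of edge_left from where it was at the start of the episode below 0.012 m and value of joint each of flag_middle, flag_right above 3 rad and velocity of joint each of flag_middle, flag_right below 0.1 rad/s) or (y of tall_jar in the frame of stand_middle between -0.07 and 0.07 m and distance of edge_middle from where it was at the start of the episode below 0.012 m and value of joint each of flag_left, flag_right above 3 rad and velocity of joint each of flag_left, flag_right below 0.1 rad/s) or (y of tall_jar in the frame of stand_right between -0.07 and 0.07 m and distance of edge_right from where it was at the start of the episode below 0.012 m and value of joint each of flag_left, flag_middle above 3 rad and velocity of joint each of flag_left, flag_middle below 0.1 rad/s)) and distance of each of tub_a, tall_jar, tub_b, small_jar_a, small_jar_b, tape_roll, palette_knife, scrap_brush from where it was at the start of the episode below 0.02 m); the robot touches nothing.
It fails at once if the tall jar's flag is moved more than 25 mm at its edge ((y of tall_jar in the frame of stand_left between -0.07 and 0.07 m and distance of edge_left from where it was at the start of the episode above 0.025 m) or (y of tall_jar in the frame of stand_middle between -0.07 and 0.07 m and distance of edge_middle from where it was at the start of the episode above 0.025 m) or (y of tall_jar in the frame of stand_right between -0.07 and 0.07 m and distance of edge_right from where it was at the start of the episode above 0.025 m)).
It fails at once if a pot or another loose thing is moved more than 20 mm or lifted, or a pot is tipped (distance of any of tub_a, tall_jar, tub_b, small_jar_a, small_jar_b, tape_roll, palette_knife, scrap_brush from where it was at the start of the episode above 0.02 m or angle between any of tub_a, tall_jar, tub_b's own z axis and vertical above 0.3 rad).
It fails at once if a flag is gripped (squeezed with over 12 N while it lies between the finger pads) ((contact force between the fingers and flag_left above 12 N and x of the grasp point in the frame of edge_left between -0.02 and 0.1 m and y of the grasp point in the frame of edge_left between -0.053 and 0.053 m and z of the grasp point in the frame of edge_left between -0.006 and 0.006 m) or (contact force between the fingers and flag_middle above 12 N and x of the grasp point in the frame of edge_middle between -0.02 and 0.1 m and y of the grasp point in the frame of edge_middle between -0.053 and 0.053 m and z of the grasp point in the frame of edge_middle between -0.006 and 0.006 m) or (contact force between the fingers and flag_right above 12 N and x of the grasp point in the frame of edge_right between -0.02 and 0.1 m and y of the grasp point in the frame of edge_right between -0.053 and 0.053 m and z of the grasp point in the frame of edge_right between -0.006 and 0.006 m)).
It fails at once if a flag is forced (more than 45 N between the fingers and a flag) (contact force between the fingers and flag_left above 45 N or contact force between the fingers and flag_middle above 45 N or contact force between the fingers and flag_right above 45 N).
It fails at once if a flag is slapped over (faster than 8 rad/s) (velocity of joint any of flag_left, flag_middle, flag_right above 8 rad/s).
It also fails if it takes over 64 s, if anything falls off the work surface, if the arm or the gripper's body presses on something with over 40 N, if the wrist force passes 120 N, or if a joint passes its speed limit or range.

## Working session

There is one attempt and no reset: what is moved stays moved. The work goes in short steps, Python scripts to look and compute and a shell command to move; the robot and the scene stay as the last step left them, time stands still between calls to the robot, and variables do not carry over. Pictures are saved under pics/ and viewed, about 8 in all and at most 12, crops included, and the job is handed in when it is done.

```bash
ls; mkdir -p pics; python3 - <<'E'
from cell import monitor, eyes, robot
import cv2
s=monitor.get_state();print({k:s[k] for k in('t','eef_pos','ee_rot','force','gripper_width')}, robot.grasp_offset)
for n in('top','side'):
    f=eyes.grab_frame(n);cv2.imwrite(f'pics/{n}0.png',f['pixels'][:,:,::-1]);print({k:v for k,v in f.items() if k!='pixels'})
E
```

```text
pics
{'t': 0.0, 'eef_pos': array([ 0.2047228 , -0.61631637,  0.23033239]), 'ee_rot': array([ 9.87161765e-01,  1.59721142e-01, -2.09982085e-04, -8.73713111e-04]), 'force': array([-0.86367033, -0.67836705,  0.2308868 ]), 'gripper_width': 1.0043110137255755} 0.0187
{'vertical_fov': 42.242552129194436, 'cx': 324.77260461577845, 'cy': 196.77072051086594, 'k1': -0.09124241355061725, 'cam_to_world': array([[ 2.71619011e-02, -9.96304377e-01,  8.14850920e-02,
         4.14954585e-01],
       [-9.99607014e-01, -2.76361077e-02, -4.69715682e-03,
        -8.66323738e-04],
       [ 6.93172867e-03, -8.13254858e-02, -9.96663492e-01,
         1.82037785e+00],
       [ 0.00000000e+00,  0.00000000e+00,  0.00000000e+00,
         1.00000000e+00]])}
{'vertical_fov': 49.011986942603286, 'cx': 325.02543421961315, 'cy': 205.02204191414947, 'k1': -0.04465631585671674, 'cam_to_world': array([[-0.99395203, -0.06222331,  0.09048548,  0.45599166],
       [-0.10923512,  0.64479266, -0.75651181,  0.97769379],
       [-0.0112717 , -0.76182064, -0.64768994,  0.88443428],
       [ 0.        ,  0.        ,  0.        ,  1.        ]])}
```

View pics/top0.png

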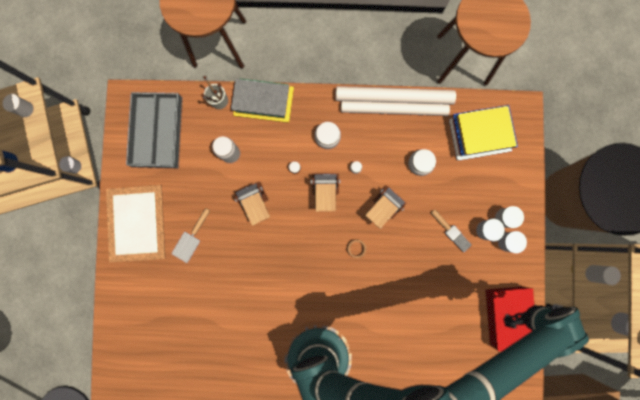

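View pics/side0.png

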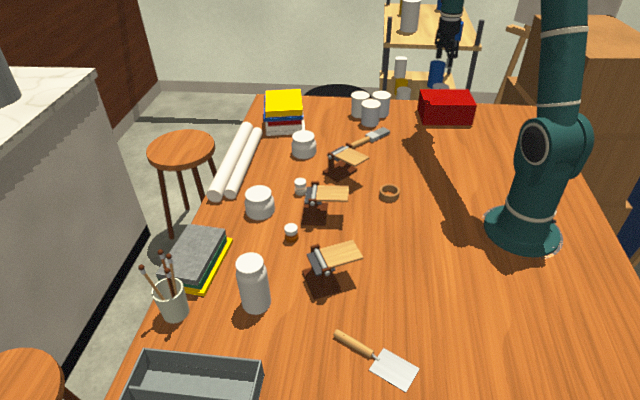

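The top view shows the tall jar at (225,149), behind the left stand (252,203). The tubs are at (327,134) and (423,161), behind the middle stand (324,190) and the right stand (384,207). The side view agrees, with the tall jar nearest the camera at (254,283). So the middle and right flags need turning. I'll measure those two next.

```bash
cat > h.py <<'E'
import numpy as np, cv2
from cell import monitor, eyes, robot
def ray(f,uv):
    uv=np.atleast_2d(np.float64(uv)); F=200/np.tan(np.radians(f['vertical_fov']/2))
    K=np.array([[F,0,f['cx']],[0,F,f['cy']],[0,0,1.]])
    p=cv2.undistortPoints(uv[:,None],K,np.array([f['k1'],0,0,0.]))[:,0]
    M=f['cam_to_world']; return M[:3,3],np.c_[p,np.ones(len(p))]@M[:3,:3].T
def onplane(f,uv,z):
    o,d=ray(f,uv); return o+d*((z-o[2])/d[:,2:])
def proj(f,P):
    M=np.linalg.inv(f['cam_to_world']);c=np.atleast_2d(P)@M[:3,:3].T+M[:3,3]
    F=200/np.tan(np.radians(f['vertical_fov']/2));s=c[:,:2]/c[:,2:];r2=(s**2).sum(1,keepdims=True)
    return s*(1+f['k1']*r2)*F+[f['cx'],f['cy']]
E
python3 - <<'E'
from h import *
f=eyes.grab_frame('top');im=f['pixels'];hsv=cv2.cvtColor(im,cv2.COLOR_RGB2HSV)
for u,v in((326,195),(253,210),(380,210),(300,210),(350,215)):print((u,v),hsv[v,u],im[v,u])
c=im[110:270,170:470];cv2.imwrite('pics/c1.png',cv2.resize(c[15:130],None,fx=2.6,fy=2.6,interpolation=cv2.INTER_CUBIC)[:,:,::-1])
for n,(u,v) in dict(jar=(225,146),tubm=(327,134),tubr=(423,161)).items():
    print(n,onplane(f,(u,v),.15 if n=='jar' else .07)[0])
m=((hsv[:,:,1]<150)&(hsv[:,:,2]>140)).astype(np.uint8);m[:165]=0;m[235:]=0;m[:,:230]=0;m[:,420:]=0
cs,_=cv2.findContours(m,0,1)
for c in cs:
    if cv2.contourArea(c)>150:
        r=cv2.minAreaRect(c);print(r,cv2.contourArea(c));print(onplane(f,cv2.boxPoints(r),.092).round(4))
E
```

```text
(326, 195) [ 16 119 229] [229 178 122]
(253, 210) [ 16 121 231] [231 180 121]
(380, 210) [ 17 119 233] [233 185 124]
(300, 210) [ 12 159 180] [180 114  68]
(350, 215) [ 12 159 180] [180 112  68]
jar [0.70912835 0.32222565 0.15      ]
tubm [ 0.7742627  -0.01088564  0.07      ]
tubr [ 0.69041489 -0.34245679  0.07      ]
((382.93109130859375, 210.50234985351562), (21.249340057373047, 32.21516799926758), 43.02506637573242) 626.5
[[ 0.4987 -0.1424  0.092 ]
 [ 0.5798 -0.2147  0.092 ]
 [ 0.5324 -0.2678  0.092 ]
 [ 0.4516 -0.1954  0.092 ]]
((254.4051971435547, 207.1121063232422), (32.301387786865234, 21.665565490722656), 66.80140686035156) 624.0
[[0.549  0.2817 0.092 ]
 [0.5796 0.2158 0.092 ]
 [0.4812 0.1695 0.092 ]
 [0.4508 0.2351 0.092 ]]
((325.5, 195.5), (31.0, 21.0), 90.0) 605.0
[[ 0.6118  0.0253  0.092 ]
 [ 0.6138 -0.0452  0.092 ]
 [ 0.5096 -0.0478  0.092 ]
 [ 0.5077  0.0223  0.092 ]]
```

View pics/c1.png

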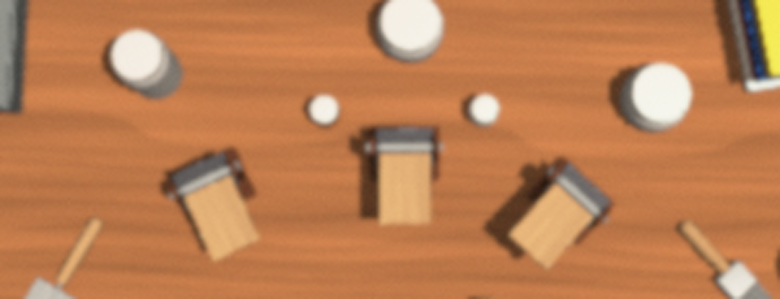

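The crop shows all three flags lying toward the robot, and the tubs line up behind the middle and right stands. I'll cross-check the flag corners in the side view, refine the tub centres, and work out the stand frames.

```bash
python3 - <<'E'
from h import *
for n in('top','side'):
    f=eyes.grab_frame(n);im=f['pixels'];hsv=cv2.cvtColor(im,cv2.COLOR_RGB2HSV)
    m=((hsv[:,:,1]<140)&(hsv[:,:,1]>70)&(hsv[:,:,0]>12)&(hsv[:,:,0]<22)&(hsv[:,:,2]>170)).astype(np.uint8)
    w=((hsv[:,:,1]<60)&(hsv[:,:,2]>170)).astype(np.uint8)
    if n=='top': rois=dict(mid=(300,165,350,225),right=(355,175,415,235));
    else: rois=dict(mid=(300,178,355,212),right=(325,140,375,175))
    for k,(a,b,c,d) in rois.items():
        q=np.zeros_like(m);q[b:d,a:c]=m[b:d,a:c]
        cs,_=cv2.findContours(q,0,1);c=max(cs,key=cv2.contourArea)
        e=cv2.boxPoints(cv2.minAreaRect(c)) if n=='top' else cv2.approxPolyDP(cv2.convexHull(c),3,True)[:,0]
        print(n,k,cv2.contourArea(c));P=onplane(f,e,.089)
        for x,y in zip(e,P):print('  ',x.round(1),y.round(3))
    if n=='top':
        for a,b,c,d in((305,118,350,150),(405,145,442,178)):
            q=np.zeros_like(w);q[b:d,a:c]=w[b:d,a:c];cs,_=cv2.findContours(q,0,1);c=max(cs,key=cv2.contourArea)
            (ce,r)=cv2.minEnclosingCircle(c);print('tub',ce,r,onplane(f,ce,.07)[0].round(4))
E
```

```text
top mid 495.5
   [316. 184.] [0.599 0.022 0.089]
   [335. 184.] [ 0.601 -0.042  0.089]
   [335. 211.] [ 0.51  -0.045  0.089]
   [316. 211.] [0.508 0.019 0.089]
top right 515.5
   [365. 214.] [ 0.502 -0.145  0.089]
   [384.5 194.5] [ 0.57  -0.21   0.089]
   [399. 209.] [ 0.522 -0.259  0.089]
   [379.5 228.5] [ 0.455 -0.195  0.089]
tub (327.5, 134.5) 12.747649192810059 [ 0.7726 -0.0126  0.07  ]
tub (423.5, 161.31817626953125) 12.194966316223145 [ 0.6894 -0.3442  0.07  ]
side mid 382.0
   [348 188] [ 0.508 -0.034  0.089]
   [345 200] [0.513 0.021 0.089]
   [316 197] [0.597 0.016 0.089]
   [318 185] [ 0.598 -0.04   0.089]
side right 257.0
   [335 154] [ 0.563 -0.208  0.089]
   [348 148] [ 0.523 -0.248  0.089]
   [367 157] [ 0.459 -0.201  0.089]
   [353 164] [ 0.501 -0.158  0.089]
```

```bash
cat >> h.py <<'E'
from scipy.spatial.transform import Rotation as Ro
def Rt(yaw,T):  # stand yaw, tilt T: fingers point to stand -y and down
    z=np.array([0,-np.sin(T),-np.cos(T)]);x=np.array([1.,0,0])
    return Ro.from_euler('z',yaw)*Ro.from_matrix(np.c_[x,np.cross(z,x),z])
def row(p,R=None):
    s=monitor.get_state();R0=Ro.from_quat(s['ee_rot'])
    d=R0.inv().apply(np.array(p)-s['eef_pos'])/.5
    r=(R0.inv()*R).as_rotvec()/np.pi if R is not None else np.zeros(3)
    return np.r_[d,r].round(3).tolist()
STAND=dict(mid=(np.array([.608,-.012,0]),0.),right=(np.array([.5534,-.237,0]),np.radians(-40)))
def W(k,p):
    h,y=STAND[k];return h+Ro.from_euler('z',y).apply(np.array(p)/1000)
E
python3 - <<'E'
from h import *
R=Rt(0,np.pi/4)
print(row([.3,-.5,.35]),row([.5,-.1,.36],Rt(0,np.radians(22))),row([.522,.058,.33],R))
E
```

```text
[0.254, -0.162, -0.238, 0.0, 0.0, 0.0] [0.886, -0.795, -0.258, -0.121, -0.02, 0.101] [1.027, -1.081, -0.198, -0.248, -0.04, 0.097]
```

```bash
python3 -m jog '[[0.12,-0.08,-0.12,0,0,0,0],[0.25,-0.16,-0.24,0,0,0,0],[0.35,-0.27,-0.245,0,0,0.02,0],[0.46,-0.38,-0.25,0,0,0.04,0],[0.57,-0.48,-0.25,-0.03,0,0.06,0],[0.68,-0.59,-0.255,-0.06,-0.01,0.08,0],[0.78,-0.69,-0.26,-0.09,-0.015,0.09,0],[0.886,-0.795,-0.26,-0.12,-0.02,0.1,0],[0.886,-0.795,-0.26,-0.12,-0.02,0.1,0],[0.886,-0.795,-0.26,-0.12,-0.02,0.1,0],[0.886,-0.795,-0.26,-0.12,-0.02,0.1,0],[0.886,-0.795,-0.26,-0.12,-0.02,0.1,0]]'
python3 - <<'E'
from h import *
s=monitor.get_state();print(s['qpos'].round(2),s['eef_pos'],Ro.from_quat(s['ee_rot']).as_matrix().round(2))
print(row([.522,.058,.28],Rt(0,np.pi/4)))
E
```

```text
t: 1.75
eef_pos: [0.5, -0.0995, 0.3608]
ee_rot: [0.982, 0.002, -0.001, 0.189]
force: [0.0, 0.4, 0.4]
gripper_width: 0.001
[ 0.34  0.15 -0.49  1.8   0.46  1.3  -1.86] [ 0.50003027 -0.09954624  0.36079873] [[ 1.    0.   -0.  ]
 [ 0.   -0.93 -0.37]
 [-0.    0.37 -0.93]]
[0.046, -0.352, 0.033, -0.129, 0.0, 0.002]
```

```bash
python3 -m jog '[[0.01,-0.09,0.01,-0.03,0,0,0],[0.02,-0.18,0.015,-0.06,0,0,0],[0.035,-0.27,0.025,-0.1,0,0,0],[0.046,-0.352,0.033,-0.129,0,0.002,0],[0.046,-0.352,0.033,-0.129,0,0.002,0],[0.046,-0.352,0.033,-0.129,0,0.002,0],[0.046,-0.352,0.033,-0.129,0,0.002,0]]'
python3 - <<'E'
from h import *
s=monitor.get_state();print(s['qpos'].round(2),Ro.from_quat(s['ee_rot']).as_matrix().round(3))
for p in((-86,62,120),(-86,60,60),(-86,10,32)):print(row(W('mid',p),Rt(0,np.pi/4)))
E
```

```text
t: 2.62
eef_pos: [0.5225, 0.0554, 0.2815]
ee_rot: [0.924, -0.003, -0.0, 0.383]
force: [0.7, -1.5, 0.6]
gripper_width: 0.001
[-0.13  0.48 -0.55  1.76  0.82  1.6  -2.52] [[ 1.    -0.006 -0.002]
 [-0.006 -0.707 -0.707]
 [ 0.002  0.707 -0.707]]
[-0.002, -0.221, 0.236, 0.0, 0.001, -0.002]
[-0.002, -0.303, 0.324, 0.0, 0.001, -0.002]
[-0.001, -0.272, 0.434, 0.0, 0.001, -0.002]
```

```bash
python3 -m jog '[[0,-0.08,0.08,0,0,0,0],[0,-0.15,0.16,0,0,0,0],[0,-0.22,0.235,0,0,0,0],[0,-0.26,0.28,0,0,0,0],[0,-0.303,0.324,0,0,-0.002,0],[0,-0.303,0.324,0,0,-0.002,0],[0,-0.303,0.324,0,0,-0.002,0]]'
python3 - <<'E'
from h import *
s=monitor.get_state();print(s['qpos'].round(2),Ro.from_quat(s['ee_rot']).as_matrix().round(3))
for n in('top','side'):
    f=eyes.grab_frame(n);c=f['pixels'][120:270,230:440] if n=='top' else f['pixels'][100:300,220:460]
    cv2.imwrite(f'pics/{n}2.png',cv2.resize(c,(630,450) if n=='top' else (720,600),interpolation=cv2.INTER_CUBIC)[:,:,::-1])
for p in((-86,60,60),(-86,35,45),(-86,10,32)):print(row(W('mid',p),Rt(0,np.pi/4)))
E
```

```text
t: 3.5
eef_pos: [0.5239, 0.0473, 0.0615]
ee_rot: [0.924, -0.001, -0.0, 0.383]
force: [1.3, -0.5, 0.7]
gripper_width: -0.001
[-0.18  0.8  -0.46  1.85  0.98  1.34 -2.81] [[ 1.    -0.002 -0.002]
 [-0.003 -0.707 -0.707]
 [ 0.     0.707 -0.707]]
[-0.004, -0.002, 0.002, -0.0, 0.0, -0.001]
[-0.004, 0.012, 0.059, -0.0, 0.0, -0.001]
[-0.004, 0.029, 0.112, -0.0, 0.0, -0.001]
```

View pics/side2.png

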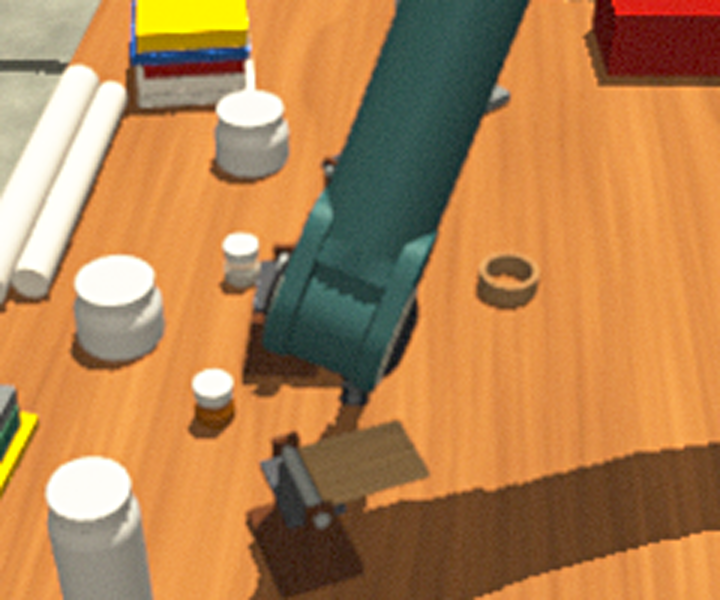

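The side view shows the forearm hiding the middle flag, with the gripper tip just visible at (353,395) in the crop and the left flag untouched. Joint 7 is near its limit, so I'll back off and turn the tool about its own axis.

```bash
python3 -m jog '[[0,0,-0.08,0,0,0,0],[0,0,-0.16,0,0,0.05,0],[0,0,-0.16,0,0,0.1,0],[0,0,-0.16,0,0,0.1,0]]'
python3 - <<'E'
from h import *
s=monitor.get_state();print(s['qpos'].round(2))
E
```

```text
t: 4.1
eef_pos: [0.5242, 0.1054, 0.1195]
ee_rot: [0.913, -0.147, 0.061, 0.376]
force: [-0.2, 0.2, -2.0]
gripper_width: 0.001
[-0.58  0.67 -0.04  1.8   0.67  1.27 -2.92]
```

```bash
python3 -m jog '[[0,0,0,0,0,-0.05,0],[0,0,0,0,0,-0.1,0],[0,0,0,0,0,-0.15,0],[0,0,0,0,0,-0.2,0],[0,0,0,0,0,-0.25,0],[0,0,0,0,0,-0.3,0],[0,0,0,0,0,-0.35,0],[0,0,0,0,0,-0.4,0],[0,0,0,0,0,-0.45,0],[0,0,0,0,0,-0.5,0],[0,0,0,0,0,-0.55,0],[0,0,0,0,0,-0.6,0],[0,0,0,0,0,-0.6,0]]'
python3 - <<'E'
from h import *
s=monitor.get_state();print(s['qpos'].round(2),Ro.from_quat(s['ee_rot']).as_matrix().round(3))
R=Rt(0,np.pi/4)*Ro.from_euler('z',-90,degrees=True)
for p in((-90,60,75),(-90,60,60),(-90,35,45),(-90,10,33)):print(row(W('mid',p),R))
E
```

```text
t: 5.72
eef_pos: [0.5245, 0.1055, 0.1206]
ee_rot: [0.656, 0.651, -0.267, 0.271]
force: [0.0, -0.4, -0.4]
gripper_width: 0.0
[-0.33  0.71 -0.38  1.78  0.83  1.4  -1.16] [[ 0.008  1.     0.002]
 [ 0.71  -0.004 -0.704]
 [-0.704  0.007 -0.71 ]]
[-0.018, -0.013, 0.146, 0.001, -0.001, -0.003]
[0.004, -0.013, 0.167, 0.001, -0.001, -0.003]
[-0.011, -0.013, 0.223, 0.001, -0.001, -0.003]
[-0.029, -0.013, 0.276, 0.001, -0.001, -0.003]
```

```bash
python3 -m jog '[[0,-0.007,0.08,0,0,0,0],[0.004,-0.013,0.167,0,0,-0.003,0],[0.004,-0.013,0.167,0,0,-0.003,0],[-0.003,-0.013,0.195,0,0,-0.003,0],[-0.011,-0.013,0.223,0,0,-0.003,0],[-0.02,-0.013,0.25,0,0,-0.003,0],[-0.029,-0.013,0.276,0,0,-0.003,0],[-0.029,-0.013,0.276,0,0,-0.003,0]]'
python3 - <<'E'
from h import *
s=monitor.get_state();print(s['qpos'].round(2),Ro.from_quat(s['ee_rot']).as_matrix().round(3))
f=eyes.grab_frame('top');cv2.imwrite('pics/top3.png',cv2.resize(f['pixels'][120:270,230:440],(700,500),interpolation=cv2.INTER_CUBIC)[:,:,::-1])
R=Rt(0,np.pi/4)*Ro.from_euler('z',-90,degrees=True)
for d in range(0,91,6):
    t=np.radians(d);P=75*np.array([-np.cos(t),np.sin(t)])+4*np.array([-np.sin(t),-np.cos(t)])
    print(d,row(W('mid',(P[0]-14.5,10,85+P[1]-38.5)),R)[:3])
E
```

```text
t: 6.72
eef_pos: [0.5177, -0.0036, 0.0325]
ee_rot: [0.654, 0.654, -0.27, 0.269]
force: [0.2, 0.1, 0.0]
gripper_width: 0.004
[-0.22  0.79 -0.3   1.92  0.99  1.19 -1.23] [[-0.001  1.    -0.   ]
 [ 0.709  0.    -0.705]
 [-0.705 -0.    -0.709]]
0 [-0.013, 0.001, -0.015]
6 [-0.024, 0.001, -0.026]
12 [-0.035, 0.003, -0.037]
18 [-0.046, 0.006, -0.048]
24 [-0.057, 0.011, -0.058]
30 [-0.067, 0.017, -0.069]
36 [-0.076, 0.025, -0.078]
42 [-0.085, 0.034, -0.087]
48 [-0.094, 0.045, -0.096]
54 [-0.101, 0.056, -0.103]
60 [-0.108, 0.069, -0.11]
66 [-0.113, 0.083, -0.115]
72 [-0.118, 0.097, -0.12]
78 [-0.121, 0.112, -0.123]
84 [-0.123, 0.127, -0.126]
90 [-0.125, 0.143, -0.127]
```

View pics/top3.png

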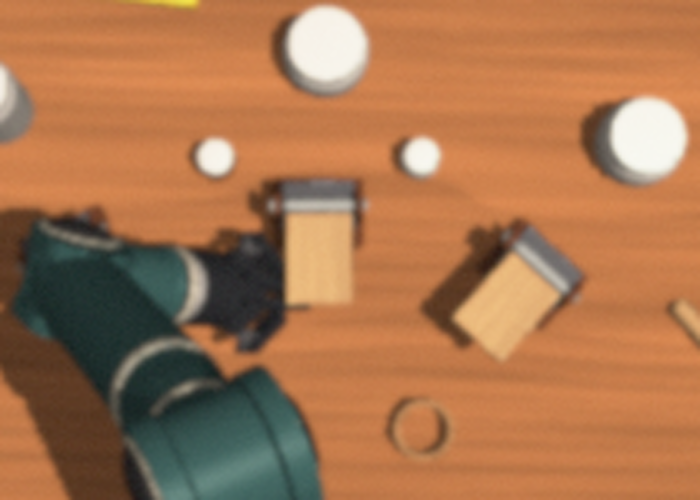

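The top view shows the shut fingertips under the middle flag: the gripper is at (255,285) and the flag's left edge at x = 287. The right flag and the jars are clear. Now I'll lift through the first 84°.

```bash
python3 -m jog '[[-0.013,0.001,-0.015,0,0,0,0],[-0.024,0.001,-0.026,0,0,0,0],[-0.035,0.003,-0.037,0,0,0,0],[-0.046,0.006,-0.048,0,0,0,0],[-0.057,0.011,-0.058,0,0,0,0],[-0.067,0.017,-0.069,0,0,0,0],[-0.076,0.025,-0.078,0,0,0,0],[-0.085,0.034,-0.087,0,0,0,0],[-0.094,0.045,-0.096,0,0,0,0],[-0.101,0.056,-0.103,0,0,0,0],[-0.108,0.069,-0.11,0,0,0,0],[-0.113,0.083,-0.115,0,0,0,0],[-0.118,0.097,-0.12,0,0,0,0],[-0.121,0.112,-0.123,0,0,0,0],[-0.123,0.127,-0.126,0,0,0,0],[-0.123,0.127,-0.126,0,0,0,0]]'
python3 - <<'E'
from h import *
s=monitor.get_state();print(s['qpos'].round(2))
f=eyes.grab_frame('side');cv2.imwrite('pics/side4.png',cv2.resize(f['pixels'][100:300,220:460],(720,600),interpolation=cv2.INTER_CUBIC)[:,:,::-1])
R=Rt(0,np.pi/4)*Ro.from_euler('z',-90,degrees=True)
print(row(W('mid',(-25,12,120)),R)[:3],row(W('mid',(-24,14,163)),R))
for d in range(84,181,6):
    t=np.radians(d);P=70*np.array([-np.cos(t),np.sin(t)])+4*np.array([-np.sin(t),-np.cos(t)])
    print(d,row(W('mid',(P[0]-14.5,14,85+P[1]+7.8)),R)[:3])
E
```

```text
t: 8.78
eef_pos: [0.5826, -0.0002, 0.1208]
ee_rot: [0.653, 0.655, -0.268, 0.269]
force: [0.4, 6.8, 0.6]
gripper_width: 0.005
[-0.18  0.71 -0.32  1.77  0.92  1.31 -1.01]
[0.002, 0.001, 0.001] [-0.056, 0.003, -0.063, 0.001, -0.002, 0.0]
84 [-0.055, -0.0, -0.062]
90 [-0.056, 0.014, -0.063]
96 [-0.056, 0.029, -0.063]
102 [-0.055, 0.043, -0.062]
108 [-0.053, 0.058, -0.06]
114 [-0.05, 0.072, -0.056]
120 [-0.046, 0.085, -0.052]
126 [-0.04, 0.098, -0.047]
132 [-0.034, 0.11, -0.041]
138 [-0.028, 0.121, -0.034]
144 [-0.02, 0.131, -0.026]
150 [-0.012, 0.139, -0.018]
156 [-0.003, 0.147, -0.009]
162 [0.007, 0.153, 0.001]
168 [0.016, 0.157, 0.011]
174 [0.026, 0.16, 0.021]
180 [0.037, 0.162, 0.031]
```

View pics/side4.png

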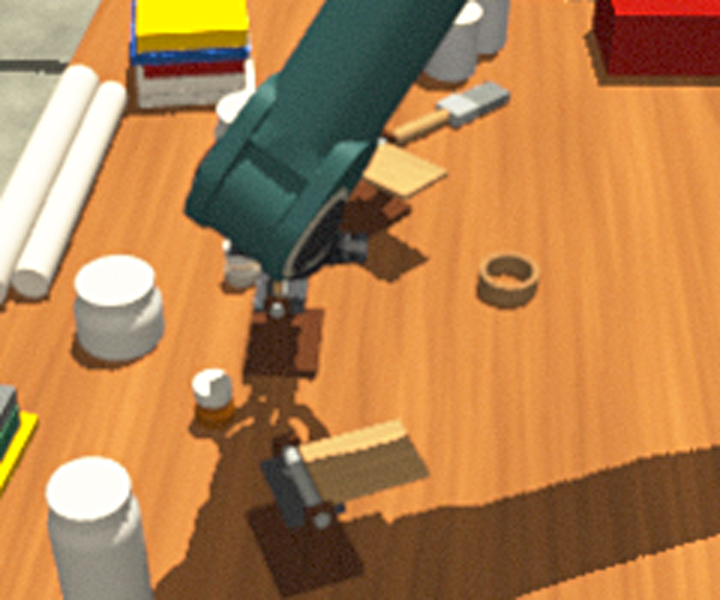

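The side view shows the middle stand (285,330) with no flag lying toward the robot, so that flag is up against the fingers. The left and right flags are unmoved. Next I'll slide up the flag's face and push it over, stopping short of the far stop.

```bash
python3 -m jog '[[-0.02,-0.002,-0.025,0,0,0,0],[-0.04,0,-0.045,0,0,0,0],[-0.056,0.003,-0.063,0,0,0,0],[-0.056,0.014,-0.063,0,0,0,0],[-0.056,0.029,-0.063,0,0,0,0],[-0.055,0.043,-0.062,0,0,0,0],[-0.053,0.058,-0.06,0,0,0,0],[-0.05,0.072,-0.056,0,0,0,0],[-0.046,0.085,-0.052,0,0,0,0],[-0.04,0.098,-0.047,0,0,0,0],[-0.034,0.11,-0.041,0,0,0,0],[-0.028,0.121,-0.034,0,0,0,0],[-0.02,0.131,-0.026,0,0,0,0],[-0.012,0.139,-0.018,0,0,0,0],[-0.003,0.147,-0.009,0,0,0,0],[0.007,0.153,0.001,0,0,0,0],[0.016,0.157,0.011,0,0,0,0],[0.022,0.158,0.017,0,0,0,0],[0.025,0.16,0.021,0,0,0,0],[0.025,0.16,0.021,0,0,0,0]]'
python3 - <<'E'
from h import *
s=monitor.get_state();print(s['qpos'].round(2),s['force'].round(1))
R=Rt(0,np.pi/4)*Ro.from_euler('z',-90,degrees=True)
f=eyes.grab_frame('side');cv2.imwrite('pics/side5.png',cv2.resize(f['pixels'][100:300,220:460],(720,600),interpolation=cv2.INTER_CUBIC)[:,:,::-1])
print(row(W('mid',(55.5,14,98.5)),R),row(W('mid',(55.5,14,96)),R))
E
```

```text
t: 11.32
eef_pos: [0.6623, 0.0015, 0.1044]
ee_rot: [0.653, 0.655, -0.268, 0.269]
force: [0.7, -0.1, 0.2]
gripper_width: -0.0
[-0.18  0.82 -0.29  1.57  0.94  1.34 -0.92] [ 0.7 -0.1  0.2]
[0.009, 0.002, 0.008, 0.001, -0.002, 0.0] [0.013, 0.002, 0.012, 0.001, -0.002, 0.0]
```

```bash
python3 -m jog '[[0.004,0.002,0.004,0,0,0,0],[0.009,0.002,0.008,0,0,0,0],[0.011,0.002,0.01,0,0,0,0],[0.011,0.002,0.01,0,0,0,0]]'
python3 - <<'E'
from h import *
s=monitor.get_state();print(s['eef_pos'].round(4),s['force'].round(1))
f=eyes.grab_frame('side');cv2.imwrite('pics/side5.png',cv2.resize(f['pixels'][100:300,220:460],(720,600),interpolation=cv2.INTER_CUBIC)[:,:,::-1])
E
```

```text
t: 11.88
eef_pos: [0.6633, 0.0019, 0.097]
ee_rot: [0.653, 0.655, -0.268, 0.269]
force: [0.2, -0.1, 1.0]
gripper_width: 0.003
[0.6633 0.0019 0.097 ] [ 0.2 -0.1  1. ]
```

View pics/side5.png

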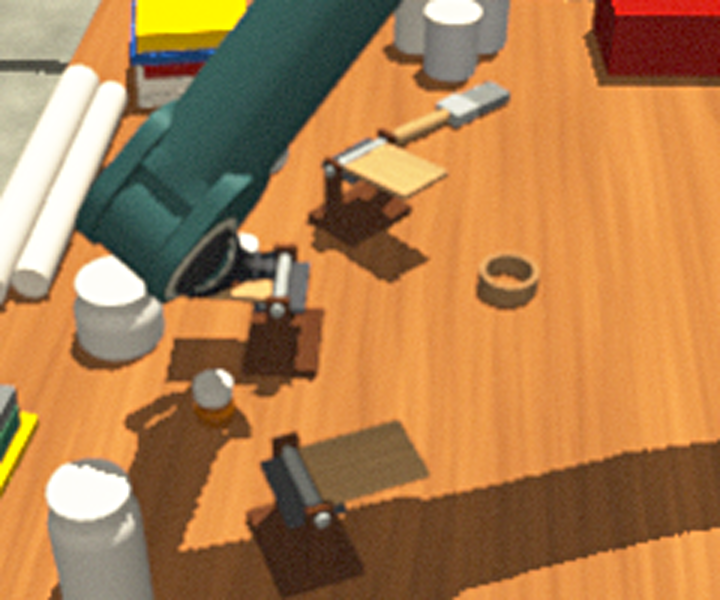

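The side view shows the middle flag's board now on the far side at (250,290), with the shadow of its stand bare in front. The left and right flags and the pots are unmoved. I'll retreat and move to the right flag.

```bash
python3 -m jog '[[0,0,-0.06,0,0,0,0],[0,0,-0.15,0,0,0,0],[0,0,-0.25,0,0,0,0],[0,0,-0.3,0,0,0,0]]'
python3 - <<'E'
from h import *
s=monitor.get_state();print(s['qpos'].round(2))
R=Rt(np.radians(-40),np.pi/4)*Ro.from_euler('z',-90,degrees=True)
f=eyes.grab_frame('top');cv2.imwrite('pics/top6.png',cv2.resize(f['pixels'][120:270,230:440],(700,500),interpolation=cv2.INTER_CUBIC)[:,:,::-1])
for p in((-90,110,200),(-90,62,90)):print(W('right',p),row(W('right',p),R))
E
```

```text
t: 12.42
eef_pos: [0.6632, 0.1105, 0.2059]
ee_rot: [0.653, 0.656, -0.266, 0.269]
force: [-0.1, 0.0, 0.3]
gripper_width: 0.001
[-0.3   0.76 -0.34  1.42  0.85  1.57 -0.86]
[ 0.55516264 -0.09488423  0.2       ] [-0.286, -0.22, 0.299, 0.159, -0.004, 0.159]
[ 0.52430883 -0.13165436  0.09      ] [-0.185, -0.284, 0.507, 0.159, -0.004, 0.159]
```

View pics/top6.png

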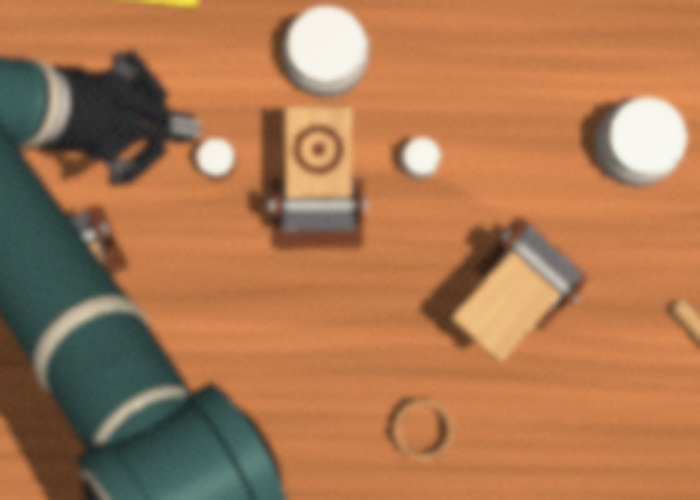

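The top view shows the middle flag flipped, ringed face up at (318,150), with all pots, jars and other flags in place. I'll go to the approach for the right flag.

```bash
python3 -m jog '[[-0.1,-0.05,0.0,0,0,0,0],[-0.18,-0.1,0.06,0.03,0,0.03,0],[-0.26,-0.15,0.13,0.07,0,0.07,0],[-0.31,-0.2,0.2,0.11,-0.002,0.11,0],[-0.31,-0.22,0.27,0.14,-0.003,0.14,0],[-0.286,-0.22,0.299,0.159,-0.004,0.159,0],[-0.286,-0.22,0.299,0.159,-0.004,0.159,0],[-0.286,-0.22,0.299,0.159,-0.004,0.159,0]]'
python3 - <<'E'
from h import *
s=monitor.get_state();print(s['qpos'].round(2),Ro.from_quat(s['ee_rot']).as_matrix().round(3))
R=Rt(np.radians(-40),np.pi/4)*Ro.from_euler('z',-90,degrees=True)
for p in((-90,60,100),(-90,60,65),(-90,35,45),(-90,10,33)):print(row(W('right',p),R))
E
```

```text
t: 13.48
eef_pos: [0.5553, -0.094, 0.2003]
ee_rot: [0.837, 0.391, -0.346, 0.162]
force: [-0.1, -0.6, 1.0]
gripper_width: -0.002
[-0.02  0.69 -0.2   1.54  0.57  1.61 -1.1 ] [[ 0.454  0.767 -0.453]
 [ 0.543 -0.641 -0.542]
 [-0.707  0.001 -0.708]]
[0.07, 0.001, 0.214, 0.001, -0.0, 0.0]
[0.119, 0.001, 0.263, 0.001, -0.0, 0.0]
[0.112, 0.0, 0.327, 0.001, -0.0, 0.0]
[0.094, 0.0, 0.379, 0.001, -0.0, 0.0]
```

Joints have plenty of room. I'll descend and insert.

```bash
python3 -m jog '[[0.03,0,0.09,0,0,0,0],[0.07,0.001,0.18,0,0,0,0],[0.1,0.001,0.23,0,0,0,0],[0.119,0.001,0.263,0,0,0,0],[0.119,0.001,0.263,0,0,0,0],[0.116,0,0.295,0,0,0,0],[0.112,0,0.327,0,0,0,0],[0.103,0,0.353,0,0,0,0],[0.094,0,0.379,0,0,0,0],[0.094,0,0.379,0,0,0,0]]'
python3 - <<'E'
from h import *
s=monitor.get_state();print(s['qpos'].round(2),s['force'].round(1))
R=Rt(np.radians(-40),np.pi/4)*Ro.from_euler('z',-90,degrees=True)
f=eyes.grab_frame('top');cv2.imwrite('pics/top7.png',cv2.resize(f['pixels'][120:270,230:440],(700,500),interpolation=cv2.INTER_CUBIC)[:,:,::-1])
for d in range(0,91,6):
    t=np.radians(d);P=75*np.array([-np.cos(t),np.sin(t)])+4*np.array([-np.sin(t),-np.cos(t)])
    print(d,row(W('right',(P[0]-14.5,10,85+P[1]-38.5)),R)[:3])
E
```

```text
t: 14.72
eef_pos: [0.4896, -0.1726, 0.0328]
ee_rot: [0.837, 0.39, -0.347, 0.162]
force: [0.2, 0.2, -0.1]
gripper_width: -0.0
[ 0.06  0.84 -0.15  1.75  0.68  1.27 -1.22] [ 0.2  0.2 -0.1]
0 [-0.013, 0.001, -0.014]
6 [-0.024, 0.001, -0.025]
12 [-0.035, 0.003, -0.036]
18 [-0.046, 0.006, -0.047]
24 [-0.056, 0.011, -0.058]
30 [-0.067, 0.017, -0.068]
36 [-0.076, 0.025, -0.078]
42 [-0.085, 0.034, -0.087]
48 [-0.094, 0.045, -0.095]
54 [-0.101, 0.057, -0.102]
60 [-0.108, 0.069, -0.109]
66 [-0.113, 0.083, -0.114]
72 [-0.118, 0.097, -0.119]
78 [-0.121, 0.112, -0.122]
84 [-0.123, 0.128, -0.125]
90 [-0.125, 0.143, -0.126]
```

View pics/top7.png

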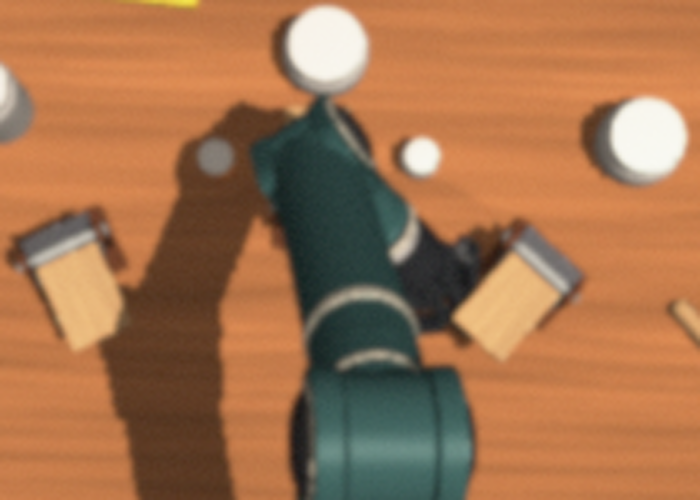

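The top view shows the fingertips under the right flag's left edge, with the gripper at (440,285) and the flag at (505,305), and nothing else touched. Lifting.

```bash
python3 -m jog '[[-0.013,0.001,-0.014,0,0,0,0],[-0.024,0.001,-0.025,0,0,0,0],[-0.035,0.003,-0.036,0,0,0,0],[-0.046,0.006,-0.047,0,0,0,0],[-0.056,0.011,-0.058,0,0,0,0],[-0.067,0.017,-0.068,0,0,0,0],[-0.076,0.025,-0.078,0,0,0,0],[-0.085,0.034,-0.087,0,0,0,0],[-0.094,0.045,-0.095,0,0,0,0],[-0.101,0.057,-0.102,0,0,0,0],[-0.108,0.069,-0.109,0,0,0,0],[-0.113,0.083,-0.114,0,0,0,0],[-0.118,0.097,-0.119,0,0,0,0],[-0.121,0.112,-0.122,0,0,0,0],[-0.123,0.128,-0.125,0,0,0,0],[-0.123,0.128,-0.125,0,0,0,0]]'
python3 - <<'E'
from h import *
s=monitor.get_state();print(s['qpos'].round(2))
f=eyes.grab_frame('side');cv2.imwrite('pics/side8.png',cv2.resize(f['pixels'][80:280,220:460],(720,600),interpolation=cv2.INTER_CUBIC)[:,:,::-1])
R=Rt(np.radians(-40),np.pi/4)*Ro.from_euler('z',-90,degrees=True)
print(row(W('right',(-24,14,163)),R))
for d in range(84,181,6):
    t=np.radians(d);P=70*np.array([-np.cos(t),np.sin(t)])+4*np.array([-np.sin(t),-np.cos(t)])
    print(d,row(W('right',(P[0]-14.5,14,85+P[1]+7.8)),R)[:3])
E
```

```text
t: 16.77
eef_pos: [0.5405, -0.213, 0.1207]
ee_rot: [0.837, 0.39, -0.346, 0.162]
force: [-0.4, -0.1, 0.4]
gripper_width: 0.003
[ 0.11  0.76 -0.14  1.62  0.67  1.41 -1.05]
[-0.054, 0.004, -0.065, 0.0, -0.0, -0.0]
84 [-0.053, 0.0, -0.064]
90 [-0.054, 0.015, -0.065]
96 [-0.054, 0.029, -0.065]
102 [-0.053, 0.044, -0.064]
108 [-0.051, 0.058, -0.062]
114 [-0.048, 0.072, -0.059]
120 [-0.044, 0.086, -0.055]
126 [-0.038, 0.098, -0.049]
132 [-0.032, 0.11, -0.043]
138 [-0.026, 0.121, -0.036]
144 [-0.018, 0.131, -0.029]
150 [-0.009, 0.14, -0.02]
156 [-0.001, 0.147, -0.011]
162 [0.009, 0.153, -0.002]
168 [0.019, 0.158, 0.008]
174 [0.029, 0.161, 0.018]
180 [0.039, 0.163, 0.028]
```

View pics/side8.png

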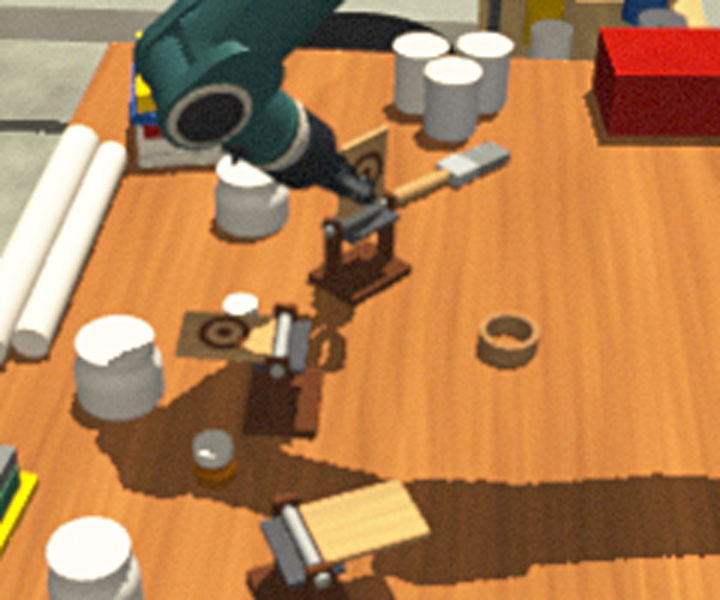

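The side view shows the right flag near upright at (365,165) with the ringed face toward the robot, the middle flag flat and ringed at (225,330), and the left flag unmoved. Now I'll push it over.

```bash
python3 -m jog '[[-0.02,-0.002,-0.025,0,0,0,0],[-0.04,0,-0.045,0,0,0,0],[-0.054,0.004,-0.065,0,0,0,0],[-0.054,0.015,-0.065,0,0,0,0],[-0.054,0.029,-0.065,0,0,0,0],[-0.053,0.044,-0.064,0,0,0,0],[-0.051,0.058,-0.062,0,0,0,0],[-0.048,0.072,-0.059,0,0,0,0],[-0.044,0.086,-0.055,0,0,0,0],[-0.038,0.098,-0.049,0,0,0,0],[-0.032,0.11,-0.043,0,0,0,0],[-0.026,0.121,-0.036,0,0,0,0],[-0.018,0.131,-0.029,0,0,0,0],[-0.009,0.14,-0.02,0,0,0,0],[-0.001,0.147,-0.011,0,0,0,0],[0.009,0.153,-0.002,0,0,0,0],[0.019,0.158,0.008,0,0,0,0],[0.025,0.159,0.014,0,0,0,0],[0.028,0.161,0.017,0,0,0,0],[0.028,0.161,0.017,0,0,0,0]]'
python3 - <<'E'
from h import *
R=Rt(np.radians(-40),np.pi/4)*Ro.from_euler('z',-90,degrees=True)
s=monitor.get_state();print(s['qpos'].round(2))
print(row(W('right',(55.5,14,98.5)),R),row(W('right',(55.5,14,97)),R))
E
```

```text
t: 19.32
eef_pos: [0.6043, -0.2613, 0.1047]
ee_rot: [0.837, 0.391, -0.347, 0.162]
force: [-0.3, -0.5, 0.1]
gripper_width: 0.005
[ 0.15  0.88 -0.11  1.42  0.69  1.44 -0.95]
[0.009, 0.002, 0.009, 0.0, -0.0, 0.0] [0.011, 0.002, 0.011, 0.0, -0.0, 0.0]
```

```bash
python3 -m jog '[[0.004,0.002,0.004,0,0,0,0],[0.009,0.002,0.009,0,0,0,0],[0.011,0.002,0.011,0,0,0,0],[0.011,0.002,0.011,0,0,0,0]]' && python3 -m jog '[[0,0,-0.06,0,0,0,0],[0,0,-0.15,0,0,0,0],[0,0,-0.25,0,0,0,0],[-0.1,0,-0.4,0,0,0,0],[-0.2,0,-0.45,0,0,0,0],[-0.2,0,-0.45,0,0,0,0],[-0.2,0,-0.45,0,0,0,0],[-0.2,0,-0.45,0,0,0,0]]'
python3 - <<'E'
from h import *
ims={}
for n in('top','side'):
    f=eyes.grab_frame(n);ims[n]=f['pixels']
c=ims['side'][80:320,220:400];t=ims['top'][120:270,200:440]
cv2.imwrite('pics/end.png',np.hstack([cv2.resize(c,(345,460),interpolation=cv2.INTER_CUBIC),cv2.resize(t,(450,281),interpolation=cv2.INTER_CUBIC)[np.r_[0:281,[280]*179]]])[:,:,::-1])
s=monitor.get_state();print(s['t'],s['force'].round(1),np.abs(s['joint_velocities']).max())
E
```

```text
t: 19.82
eef_pos: [0.605, -0.262, 0.0967]
ee_rot: [0.837, 0.391, -0.347, 0.162]
force: [-0.3, -0.6, 0.1]
gripper_width: -0.002
t: 20.82
eef_pos: [0.6611, -0.1938, 0.3242]
ee_rot: [0.837, 0.391, -0.348, 0.161]
force: [-1.2, 0.4, -0.6]
gripper_width: 0.002
20.925 [-0.7 -1.1 -0. ] 0.009866286493680479
```

View pics/end.png

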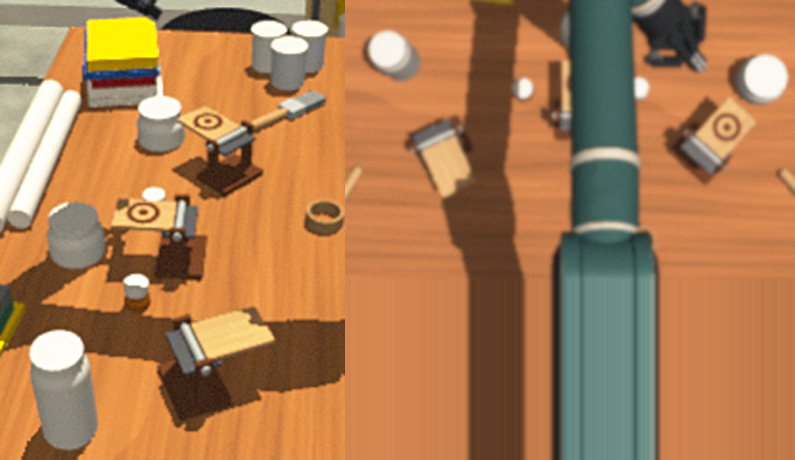

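The final side view shows both tub flags over with rings up, the middle at (143,212) and the right at (208,121). The left flag is unmoved, and the ragged end on it is a shadow. I'll check how flat they lie from the edge positions in the side view.

```bash
python3 - <<'E'
from h import *
f=eyes.grab_frame('side');im=f['pixels'];hsv=cv2.cvtColor(im,cv2.COLOR_RGB2HSV)
m=((hsv[:,:,1]<145)&(hsv[:,:,1]>60)&(hsv[:,:,0]>11)&(hsv[:,:,0]<24)&(hsv[:,:,2]>140)).astype(np.uint8)
m=cv2.morphologyEx(m,cv2.MORPH_CLOSE,np.ones((7,7),np.uint8))
for k,(a,b,c,d) in dict(mid=(275,178,314,206),right=(310,130,348,158)).items():
    q=np.zeros_like(m);q[b:d,a:c]=m[b:d,a:c];cs,_=cv2.findContours(q,0,1);c=max(cs,key=cv2.contourArea)
    e=cv2.approxPolyDP(cv2.convexHull(c),3,True)[:,0];h,y=STAND[k];P=onplane(f,e,.089)
    print(k,cv2.contourArea(c))
    for x,p in zip(e,P):print('  ',x,(Ro.from_euler('z',-y).apply(p-h)*1000).round(0))
    for t in(3.14,3.0,2.85):
        Q=[W(k,(-r*np.cos(t)-4*np.sin(t),s,85+r*np.sin(t)-4*np.cos(t))) for r,s in((100,33),(100,-33),(10,-33),(10,33))]
        print('  ',t,proj(f,Q).round(1).tolist())
f=eyes.grab_frame('side');c=f['pixels'][120:220,265:355];cv2.imwrite('pics/endc.png',cv2.resize(c,(540,600),interpolation=cv2.INTER_CUBIC)[:,:,::-1])
E
```

```text
mid 473.0
   [312 186] [  7. -22.  89.]
   [307 199] [13. 39. 89.]
   [275 197] [106.  39.  89.]
   [295 178] [ 63. -56.  89.]
   [304 178] [ 36. -59.  89.]
   3.14 [[277.4, 195.7], [281.6, 181.9], [311.4, 183.6], [308.4, 197.7]]
   3.0 [[277.5, 192.0], [281.8, 178.2], [311.7, 183.3], [308.6, 197.3]]
   2.85 [[278.5, 188.1], [282.7, 174.3], [311.9, 183.0], [308.9, 197.0]]
right 314.5
   [347 146] [ -5. -34.  89.]
   [313 156] [31. 86. 89.]
   [310 131] [153. -11.  89.]
   3.14 [[310.8, 141.5], [324.9, 134.3], [343.5, 144.3], [329.3, 152.0]]
   3.0 [[311.0, 138.1], [325.2, 131.0], [343.6, 144.1], [329.5, 151.8]]
   2.85 [[311.6, 134.8], [325.9, 127.7], [343.8, 143.8], [329.7, 151.5]]
```

View pics/endc.png

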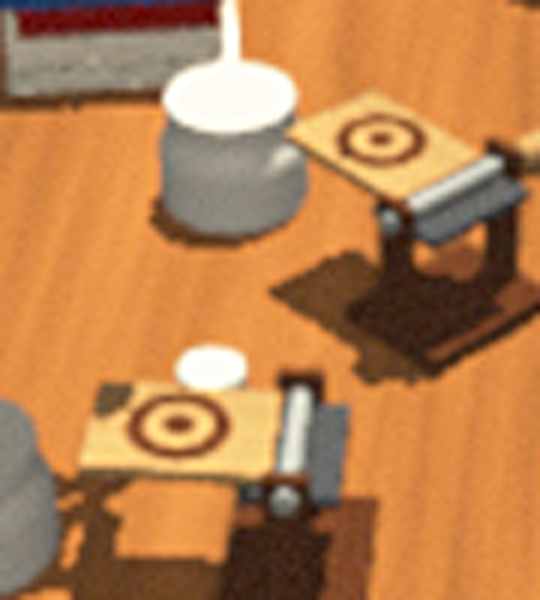

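The crop (6x, origin 265,120) shows the right flag's far corners at (290,135) and (370,92), and the middle's at (80,472) and (107,383). The middle flag is flat. The right one is flat to within about 0.06 rad, but pressing it gave no clear stop force, so I'll press it lightly in small steps to be sure.

```bash
python3 - <<'E'
from h import *
R=Rt(np.radians(-40),np.pi/4)*Ro.from_euler('z',-90,degrees=True)
for p in((63,60,160),(63,14,104),(63,14,97)):print(row(W('right',p),R))
E
```

```text
[0.173, 0.017, 0.292, -0.0, 0.001, 0.001]
[0.188, 0.017, 0.436, -0.0, 0.001, 0.001]
[0.198, 0.017, 0.446, -0.0, 0.001, 0.001]
```

```bash
python3 -m jog '[[0.06,0.006,0.1,0,0,0,0],[0.12,0.012,0.2,0,0,0,0],[0.173,0.017,0.292,0,0,0,0],[0.18,0.017,0.35,0,0,0,0],[0.186,0.017,0.41,0,0,0,0],[0.188,0.017,0.436,0,0,0,0],[0.193,0.017,0.441,0,0,0,0],[0.198,0.017,0.446,0,0,0,0],[0.198,0.017,0.446,0,0,0,0],[0.198,0.017,0.446,0,0,0,0]]' && python3 -m jog '[[0.001,0,0.001,0,0,0,0],[0.002,0,0.002,0,0,0,0],[0.002,0,0.002,0,0,0,0]]'
```

```text
t: 22.28
eef_pos: [0.6116, -0.2662, 0.0975]
ee_rot: [0.837, 0.391, -0.347, 0.162]
force: [-0.4, 0.0, 0.1]
gripper_width: 0.002
t: 22.65
eef_pos: [0.6116, -0.2662, 0.0961]
ee_rot: [0.837, 0.391, -0.347, 0.162]
force: [0.0, -0.1, 0.7]
gripper_width: 0.0
```

```bash
python3 -m jog '[[0.001,0,0.001,0,0,0,0],[0.002,0,0.002,0,0,0,0],[0.002,0,0.002,0,0,0,0]]'
```

```text
t: 23.02
eef_pos: [0.6116, -0.2662, 0.0949]
ee_rot: [0.837, 0.391, -0.347, 0.162]
force: [-1.1, 0.1, 0.9]
gripper_width: 0.0
```

```bash
python3 -m jog '[[0.001,0,0.001,0,0,0,0],[0.002,0,0.002,0,0,0,0],[0.002,0,0.002,0,0,0,0]]'
```

```text
t: 23.4
eef_pos: [0.6116, -0.2663, 0.0947]
ee_rot: [0.837, 0.391, -0.348, 0.162]
force: [-0.6, 2.3, 6.7]
gripper_width: -0.004
```

The stop is reached at TCP z = 94.8 mm with a 6.7 N reading, so the right flag is flat. The middle flag was pushed to 97.0 mm, so it is at most about 0.03 rad short, well inside 0.14. I'll retreat and hand in.

```bash
python3 -m jog '[[0,0,-0.05,0,0,0,0],[0,0,-0.15,0,0,0,0],[0,0,-0.25,0,0,0,0],[-0.1,0,-0.4,0,0,0,0],[-0.2,0,-0.45,0,0,0,0],[-0.2,0,-0.45,0,0,0,0],[-0.2,0,-0.45,0,0,0,0],[-0.2,0,-0.45,0,0,0,0]]'
python3 - <<'E'
from h import *
f=eyes.grab_frame('side');g=eyes.grab_frame('top');a=cv2.imread('pics/side0.png')[:,:,::-1]
cv2.imwrite('pics/final.png',np.hstack([cv2.resize(f['pixels'][80:320,220:430],(400,457)),cv2.resize(a[80:320,220:430],(400,457))])[:,:,::-1])
print(robot.sign_off())
E
```

```text
t: 24.4
eef_pos: [0.6682, -0.1979, 0.3217]
ee_rot: [0.836, 0.392, -0.349, 0.161]
force: [-0.2, -0.5, -0.9]
gripper_width: 0.002
the job is handed in; nothing more can be done
None
```

I turned over the middle and right flags, the ones in front of the two tubs, by pushing each one up and over with the shut fingertips. I handed the job in at about 24.5 s. The tall jar's flag is the left one, and I did not touch it.

- **Flags:** the last pictures showed both tub flags on the far side, ringed face up. A light final press took the right flag to its stop at 6.7 N. The middle flag was pressed to about 2 mm above that height, so it should be within about 0.03 rad of flat. I estimated that and did not press it again.
- **Other things:** in the pictures, the left flag, the pots, both small jars and the tape roll looked unmoved. I judged this by eye and did not measure it, and I did not check the palette knife in the last pictures.
- **Forces:** the highest reading at the end of any move was about 7 N. I could not see forces during the moves.
- **Checks that failed or disagreed:**
  - The automatic corner fit in the side view of the finished flags did not give usable corners, so I read them off the enlarged picture.
  - My first press on the right flag gave no clear stop force, which is why I pressed it again.
  - The final before-and-after picture went over the 12-picture limit, so I have no view of the scene after that last press.

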